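# Tip the whetstone onto its coarse side

### The arm

A 6-joint arm with a two-finger parallel gripper is mounted at the origin on a cart in front of the work surface, level with it; the furniture and walls round the work are solid. World frame = base frame: x ahead of the robot, y to its left, z up, the work surface at z = 0. Lengths are in m, angles in rad, forces in N, time in s.
With the tool pointing down it reaches from about 0.3 to 0.875 m from the base axis. Payload 6.4 kg.
Tool frame: the origin (TCP) lies midway between the tips of the shut fingers; the grasp point (between the pads) lies ctrl.grip_depth behind it (ctrl.grip_depth is the distance from the TCP to the grasp point, in m); x points along the fingers, y is the direction in which the jaws open and shut, and the axes are right-handed (so a half turn about x gives the same grasp; the last joint's range is limited). The gripper opens to 85 mm and grips with 20 to 120 N. Pads are 22 mm wide; open, the fingers measure 114 mm over their backs; the gripper's body (76 mm by 85 mm) begins 54 mm behind the grasp point. The pads swing forward as they close: fully open they stand 13 mm farther back than shut.
Start: joints at [-1.385, 0.181, 1.607, -0, 1.354, -0.206], TCP at [0.22, -0.531, 0.231] pointing down, gripper open.
Joint ranges: [-2.99, 2.99], [-0.89, 2.07], [0.3, 2.58], [-1.14, 4.28], [0, 2.63], [-3.12, 3.12]. Speed limits (rad/s): [2.57, 2.57, 3.01, 3.14, 3.14, 3.14].

### API

Orientations are given as a unit quaternion [w, x, y, z].
In Python, from bench import ctrl gives the robot as it stands.
- The arm moves only by the shell command python3 -m creep 'ROWS'. ROWS is text: rows parted by semicolons, each of 7 numbers parted by spaces: the opening, from 0 (shut) to 1 (fully open), then the shift along the tool's x, y, z in cm, then the turn, a rotation vector about the tool's x, y, z in rad. In form: claw x y z ax ay az; .... A call has 1 to 10 rows; each row shifts and turns the pose as measured when the row begins, along the tool's axes as they then stand; what a row does not reach is not made up. A row lasts 1/8 s, in which the tool goes at most 62.5 mm and 10.7 degrees, less where a joint would pass 70% of its speed; a pose out of reach is approached as far as the arm can. A call with a gripper value outside its range is refused whole. The fingers move at their own pace and stop on an object; the grip force is fixed at half the most. Time passes only in rows, so rows that do not move let the fingers close. It gives the time, the measured TCP pose, the force and the opening at its end, in the units of the state.
- ctrl.get_obs(): the state, without advancing time (a new reading comes with each control period).
- ctrl.camera(name): name is "side" or "top" or "wrist"; returns (picture, depth): 480x640x3 uint8, blue, green, red; 480x640 float32, m along the optical axis (not along the pixel's ray), 0 where there is no reading.
- ctrl.calibration(name): a dict with "mtx" (3x3 intrinsics, pixels), "R" (3x3) and "t" (3): a world point X has camera coordinates R X + t; the wrist camera has in their place "tool_from_camera" (4x4, takes a point from camera to tool coordinates, whose origin is the TCP and whose axes are the tool frame's). Camera axes: x right, y down, z forward; pixel columns grow to the right and rows downward; lengths in m; the calibration is good to about 2 mm. A picture is of the moment at which its call begins: read the wrist's pose just before it. calibration takes no time and is no camera call.
- ctrl.hand_in(): hands the job in, once; it reports no verdict.
Trained networks look in the newest picture that a camera, given by its name, has taken for a name from the list of things; names that differ only in an ending like _2 or _b are one class to them, and where a whole thing is asked for, a point or a joint stands for the part that bears it (a point fixed in the world has none). Each returns a list of dicts, best first, with "confidence" (0 to 1); they miss things now and then, are a little off and sometimes report something else, mostly with a low value. They report only what shows in the picture. A call takes as long as a camera call.
- ctrl.find_in(query, camera): "rect" ([left, top, right, bottom] in pixels, round what is visible of it).
The state is a dict: "time_s": time; "q": joint angles; "dq": joint speeds; "joint_efforts": joint torques, N m; "eef_pos": TCP position; "eef_rot": TCP orientation; "wrist_force": force on the tool from outside, world axes, zero at the start; "torque": the same for the moment, N m; "opening": opening from 0.0 (shut) to 1.0 (fully open).
Only numpy, scipy, OpenCV 4.12 (cv2) and the standard library are available. Lean on these libraries where they do the work, as an engineer would, in place of code of your own. Each camera call takes 0.05 s, during which the arm holds its last target.

### The job

The two-layer whetstone stands on its long edge on the rubber mat. Tip it over a quarter turn, without lifting it off the mat, so that it lies flat on the mat with the pale grey fine face up and the reddish coarse face down, ready for honing. Leave the brown cork block and the glue pot where they are, and let go of the stone.

Things in the scene. Friction and masses are not known exactly. Their poses are not given: they have to be found in the camera images.
- stone_center (a point): Centre of the whetstone, a loose slab 52 x 150 x 25 mm (own x, y, z), about 0.3 kg, one layer grey (fine), one reddish (coarse). Own z points straight out of the large grey face, y along the length. Starts standing on a 150 x 25 mm edge, facing any way, this point 26 mm above the mat. Pushed near its top, square to a large face, it tips over its far lower edge; the pushed face ends up on top.
- mat_center (a point): Centre of the top of the teal square rubber mat, 240 x 240 mm and 3 mm thick, fixed on the table; its x and y axes run along its sides, z is up.
- cork_center (a point): Centre of the brown cork sanding block, a bystander of 50 x 90 x 28 mm (own x, y, z), loose, standing on a long edge (50 mm high) on the table to the right of the mat.
- pot_center (a point): Centre of the glue pot, a bystander: white upright tin with black lid, 45 mm across and 57 mm high, loose, on the table to the left of the mat.

How it is judged:
By the outcome, as a careful person would: the job done as asked, in the order asked, and still so for the second after the job is handed in, with the robot touching nothing.
It also fails if it takes over 26 s, if anything falls off the work surface, if the arm or the gripper's body presses on something with over 40 N, if the wrist force passes 120 N, or if a joint passes its speed limit or range.

## Working session

There is one attempt and no reset: what is moved stays moved. The work goes in short steps, Python scripts to look and compute and a shell command to move; the robot and the scene stay as the last step left them, time stands still between calls to the robot, and variables do not carry over. Pictures are saved under pics/ and viewed, and the job is handed in when it is done.

```bash
mkdir -p pics; ls
python3 - <<'E'
from bench import ctrl
import cv2,numpy as np
np.set_printoptions(precision=4,suppress=True)
o=ctrl.get_obs();print(o['time_s'],o['eef_pos'],o['eef_rot'],o['opening'],ctrl.grip_depth)
for n in ('top','side'):
    im,d=ctrl.camera(n);cv2.imwrite(f'pics/{n}0.png',im);np.save(f'/tmp/{n}0.npy',d)
    for q in ('stone_center','mat_center','cork_center','pot_center'):
        if n=='top': print(q,ctrl.find_in(q,n)[:2])
E
```

```text
pics
0.0 [ 0.2195 -0.5309  0.2304] [ 0.137   0.6936  0.1383 -0.6936] 0.9995756332273091 0.0187
stone_center [{'rect': [246.2, 209.4, 292.7, 257.9], 'confidence': 0.98}]
mat_center [{'rect': [229.7, 186.8, 328.3, 281.6], 'confidence': 0.9}]
cork_center [{'rect': [408.3, 269.7, 452.5, 289.9], 'confidence': 0.78}, {'rect': [183.0, 204.7, 207.2, 224.4], 'confidence': 0.72}]
pot_center [{'rect': [185.7, 204.1, 205.9, 227.3], 'confidence': 0.64}]
```

View pics/top0.png

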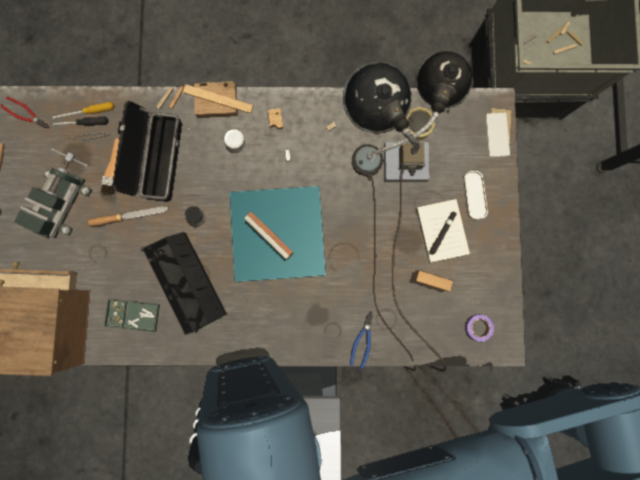

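View pics/side0.png

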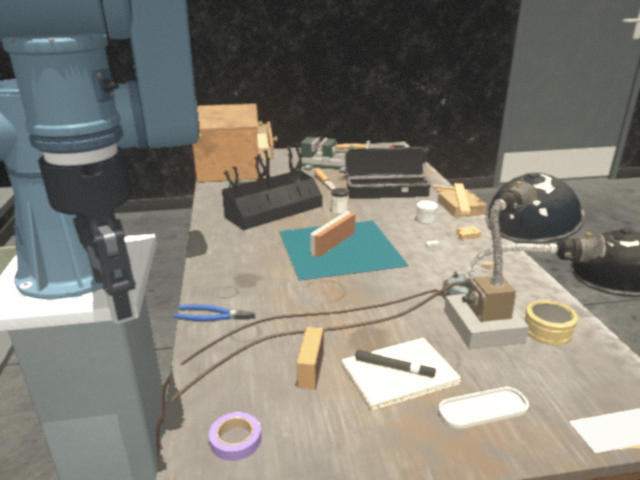

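The top view shows the stone at about (269,235) on the teal mat, running diagonally. The pot's dark lid is at (195,216) and the cork at (434,281). Next I'll zoom in and measure.

```bash
cat > h.py <<'E'
import numpy as np,cv2
from bench import ctrl
np.set_printoptions(precision=4,suppress=True)
def cloud(n,d):
    c=ctrl.calibration(n);K,R,t=map(np.array,(c['mtx'],c['R'],c['t']))
    v,u=np.mgrid[:480,:640]
    P=np.stack([(u-K[0,2])/K[0,0]*d,(v-K[1,2])/K[1,1]*d,d],-1)
    return (P-t.ravel())@R
E
python3 - <<'E'
from h import *
for n,(a,b,c,e) in {'top':(180,170,340,290),'side':(270,190,420,290)}.items():
    im=cv2.imread(f'pics/{n}0.png');cv2.imwrite(f'pics/{n}0z.png',cv2.resize(im[b:e,a:c],None,fx=5,fy=5,interpolation=cv2.INTER_CUBIC))
    P=cloud(n,np.load(f'/tmp/{n}0.npy'))
    hsv=cv2.cvtColor(im,cv2.COLOR_BGR2HSV)
    roi=np.zeros((480,640),bool);roi[b:e,a:c]=1
    mat=roi&(hsv[...,0]>80)&(hsv[...,0]<100)&(hsv[...,1]>120)
    M=P[mat];print(n,'mat n',len(M),'med z',np.median(M[:,2]), 'rect',cv2.minAreaRect(M[:,:2].astype(np.float32)))
    hi=roi&(P[...,2]>.04)&(np.hypot(P[...,0]-M[:,0].mean(),P[...,1]-M[:,1].mean())<.13)
    S=P[hi];r=cv2.minAreaRect(S[:,:2].astype(np.float32));print('stone',len(S),np.median(S[:,2]),S[:,2].max(),r,cv2.boxPoints(r))
    ws=[('grey',hsv[...,1]<70),('red',hsv[...,1]>100)]
    for k,m in ws: print(k,(hi&m).sum(),P[hi&m].mean(0) if (hi&m).any() else '')
print(ctrl.calibration('wrist')['tool_from_camera'])
# pot, cork
P=cloud('top',np.load('/tmp/top0.npy'))
for nm,(a,b,c,e) in {'pot':(180,200,212,232),'cork':(405,265,456,294),'organizer':(140,225,230,335)}.items():
    q=P[b:e,a:c].reshape(-1,3);q=q[q[:,2]>.03];print(nm,q.min(0),q.max(0))
E
```

```text
top mat n 0 med z nan rect ((0.0, 0.0), (0.0, 0.0), 0.0)
  return _methods._mean(a, axis=axis, dtype=dtype,
  ret = ret.dtype.type(ret / rcount)
<stdin>:9: RuntimeWarning: Mean of empty slice.
Traceback (most recent call last):
ValueError: zero-size array to reduction operation maximum which has no identity
```

Run:
```python
from h import *
print(np.linalg.norm([1]))
```

```text
1.0
```

View pics/top0z.png

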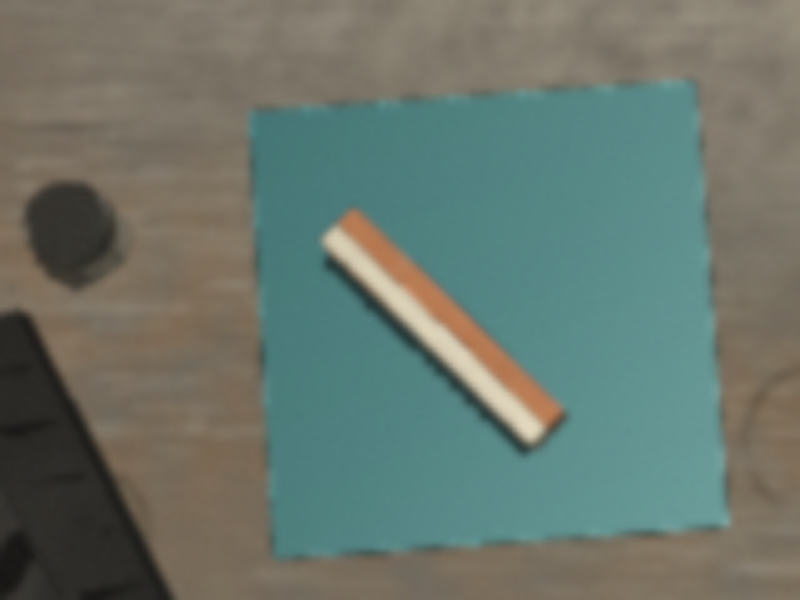

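The crop shows the grey layer on the lower-left side and the reddish layer on the upper-right. The push therefore has to go on the grey face, toward the upper right of the picture. My colour mask came up empty, so I'll loosen its saturation threshold.

Run:
```python
from h import *
for n,(a,b,c,e) in {'top':(222,180,335,290),'side':(270,190,420,290)}.items():
    im=cv2.imread(f'pics/{n}0.png')
    P=cloud(n,np.load(f'/tmp/{n}0.npy'))
    hsv=cv2.cvtColor(im,cv2.COLOR_BGR2HSV)
    roi=np.zeros((480,640),bool);roi[b:e,a:c]=1
    mat=roi&(hsv[...,0]>78)&(hsv[...,0]<105)&(hsv[...,1]>70)
    M=P[mat];r=cv2.minAreaRect(M[:,:2].astype(np.float32))
    print(n,'mat n',len(M),'med z',np.median(M[:,2]), 'rect',r)
    hi=roi&(P[...,2]>.042)&(np.hypot(P[...,0]-r[0][0],P[...,1]-r[0][1])<.13)
    S=P[hi];print(len(S))
    if len(S):
        r=cv2.minAreaRect(S[:,:2].astype(np.float32));print('stone',np.median(S[:,2]),S[:,2].max(),r,cv2.boxPoints(r))
        # PCA
        m=S[:,:2].mean(0);print('pca',m,np.linalg.eigh(np.cov((S[:,:2]-m).T)))
    for k,m in [('grey',hsv[...,1]<70),('red',hsv[...,1]>100)]: print(k,(hi&m).sum(),P[hi&m].mean(0) if (hi&m).any() else '')
print(ctrl.calibration('wrist')['tool_from_camera'])
P=cloud('top',np.load('/tmp/top0.npy'))
for nm,(a,b,c,e) in {'pot':(180,200,212,232),'cork':(405,265,456,294),'organizer':(140,225,230,335)}.items():
    q=P[b:e,a:c].reshape(-1,3);q=q[q[:,2]>.03];print(nm,q.min(0),q.max(0))
```

```text
top mat n 7169 med z 0.003744254068760361 rect ((0.5558192729949951, 0.007131509482860565), (0.2790432572364807, 0.23727433383464813), 4.1464619636535645)
579
stone 0.05544486926618868 0.06175411757910222 ((0.5649685859680176, 0.02565135806798935), (0.14937177300453186, 0.025030316784977913), 46.34042739868164) [[ 0.5044 -0.0197]
 [ 0.5225 -0.037 ]
 [ 0.6256  0.071 ]
 [ 0.6075  0.0883]]
pca [0.565  0.0257] EighResult(eigenvalues=array([0.0001, 0.0019]), eigenvectors=array([[-0.7211,  0.6928],
       [ 0.6928,  0.7211]]))
grey 282 [0.5608 0.0289 0.0553]
red 222 [0.5703 0.0238 0.0556]
side mat n 3993 med z 0.0028110817711497083 rect ((0.5400629043579102, -0.45649927854537964), (1.1882145404815674, 0.2628098130226135), 85.64456176757812)
0
grey 0 
red 0 
[[ 0.0002 -0.2835  0.959  -0.1435]
 [ 1.      0.0005 -0.      0.0005]
 [-0.0005  0.959   0.2835 -0.0716]
 [ 0.      0.      0.      1.    ]]
pot [ 0.4228 -0.0882  0.0317] [0.6376 0.2477 1.267 ]
cork [ 0.4228 -0.4439  0.0307] [ 0.4776 -0.0882  1.267 ]
organizer [ 0.3172 -0.0882  0.03  ] [0.5755 0.334  1.267 ]
```

The measurements agree with what's given. The stone top is at z = 0.055 (3 + 52 mm) and its footprint is 149 x 25 mm, with centre (0.565, 0.026). The push direction, grey to red, is (0.722, -0.692). I'll push with the fingers open and spread along the length, so both fingertips bear on the grey face. Next is working out the turn and shift.

```bash
cat >> h.py <<'E'
from scipy.spatial.transform import Rotation as Ro
L=np.array([.691,.723,0]);U=np.array([.723,-.691,0])
def plan(target,sgn=1):
    o=ctrl.get_obs();w,x,y,z=o['eef_rot'];R=Ro.from_quat([x,y,z,w]).as_matrix()
    X=np.array([0,0,-1.]);Y=sgn*L/np.linalg.norm(L);Z=np.cross(X,Y);D=np.stack([X,Y,Z],1)
    rv=Ro.from_matrix(R.T@D).as_rotvec()
    d=np.array(target)-o['eef_pos']
    print('t',o['time_s'],'pos',o['eef_pos'],'q',o['q'],'F',o['wrist_force'],'op',o['opening'])
    print('sgn',sgn,'rotvec tool',rv,'shift cm now-axes',R.T@d*100,'in final axes',D.T@d*100,'\nR',R)
E
python3 - <<'E'
from h import *
C=np.array([.565,.0257,0])
T=C-U*.060;T[2]=.231
print(T);plan(T,1);plan(T,-1)
E
```

```text
[0.5216 0.0672 0.231 ]
t 0.3 pos [ 0.2195 -0.5313  0.231 ] q [-1.3853  0.1811  1.6073  0.      1.3538 -0.2063] F [-0.3169  0.3025  0.4411] op 1.001454968911556
sgn 1 rotvec tool [-1.9871 -0.0007  0.0002] shift cm now-axes [  0.0307 -43.775  -50.7689] in final axes [ -0.0014  64.1339 -19.5081] 
R [[-0.0001  0.3818 -0.9242]
 [ 0.0006 -0.9242 -0.3818]
 [-1.     -0.0006 -0.0001]]
t 0.3 pos [ 0.2195 -0.5313  0.231 ] q [-1.3853  0.1811  1.6073  0.      1.3538 -0.2063] F [-0.3169  0.3025  0.4411] op 1.001454968911556
sgn -1 rotvec tool [1.1545 0.0002 0.0006] shift cm now-axes [  0.0307 -43.775  -50.7689] in final axes [ -0.0014 -64.1339  19.5081] 
R [[-0.0001  0.3818 -0.9242]
 [ 0.0006 -0.9242 -0.3818]
 [-1.     -0.0006 -0.0001]]
```

```bash
python3 -m creep '1 0 -3.7 -4.2 0 0 0; 1 0 -3.7 -4.2 0 0 0; 1 0 -3.7 -4.2 0 0 0; 1 0 -3.7 -4.2 0 0 0; 1 0 -3.7 -4.2 0 0 0; 1 0 -3.7 -4.2 0 0 0; 1 0 -3.7 -4.2 0 0 0; 1 0 -3.7 -4.2 0 0 0; 1 0 -3.7 -4.2 0 0 0; 1 0 -3.7 -4.2 0 0 0'
python3 -m creep '1 0 0 0 -0.18 0 0; 1 0 0 0 -0.18 0 0; 1 0 0 0 -0.18 0 0; 1 0 0 0 -0.18 0 0; 1 0 0 0 -0.18 0 0; 1 0 0 0 -0.18 0 0; 1 0 0 0 -0.18 0 0; 1 0 0 0 -0.18 0 0; 1 0 0 0 -0.18 0 0; 1 0 0 0 -0.18 0 0'
python3 - <<'E'
from h import *
T=np.array([.565,.0257,0])-U*.060;T[2]=.231
plan(T,1)
E
```

```text
time_s: 1.55
eef_pos: [0.4733, -0.018, 0.2321]
eef_rot: [0.136, 0.696, 0.133, -0.692]
wrist_force: [0.2, -1.0, 0.3]
opening: 0.998
time_s: 2.8
eef_pos: [0.474, -0.0121, 0.2321]
eef_rot: [0.64, 0.305, 0.636, -0.305]
wrist_force: [-0.3, -0.6, 0.7]
opening: 1.0
t 2.8 pos [ 0.474  -0.0121  0.2321] q [-0.2762 -0.0556  1.8552 -0.0006  1.3357 -0.9542] F [-0.2923 -0.6175  0.6697] op 1.0000739611533824
sgn 1 rotvec tool [-0.1299  0.0057 -0.0028] shift cm now-axes [ 0.1171  8.678  -3.19  ] in final axes [ 0.1071  9.0184 -2.0383] 
R [[ 0.0059  0.7787  0.6273]
 [-0.0023  0.6273 -0.7788]
 [-1.      0.0032  0.0055]]
```

```bash
python3 -m creep '1 0 0 0 -0.13 0.006 -0.003; 1 0 4.5 -1 0 0 0; 1 0 4.5 -1 0 0 0; 1 0 0 0 0 0 0; 1 0 0 0 0 0 0'
python3 - <<'E'
from h import *
T=np.array([.565,.0257,0])-U*.060;T[2]=.231
plan(T,1)
im,d=ctrl.camera('wrist');cv2.imwrite('pics/w1.png',im)
im,d=ctrl.camera('top');cv2.imwrite('pics/t1.png',cv2.resize(im[150:400,130:400],None,fx=2.5,fy=2.5))
E
```

```text
time_s: 3.42
eef_pos: [0.5225, 0.0682, 0.2321]
eef_rot: [0.657, 0.261, 0.657, -0.262]
wrist_force: [-0.1, -0.1, 0.8]
opening: 0.999
t 3.425 pos [0.5225 0.0682 0.2321] q [-0.0952  0.0724  1.726  -0.0007  1.3431 -0.9083] F [-0.1195 -0.114   0.7955] op 0.9990889635055126
sgn 1 rotvec tool [0.0052 0.0004 0.0006] shift cm now-axes [ 0.1138 -0.1363  0.011 ] in final axes [ 0.1137 -0.1363  0.0117] 
R [[-0.0001  0.6871  0.7265]
 [-0.0007  0.7265 -0.6871]
 [-1.     -0.0006  0.0004]]
```

View pics/w1.png

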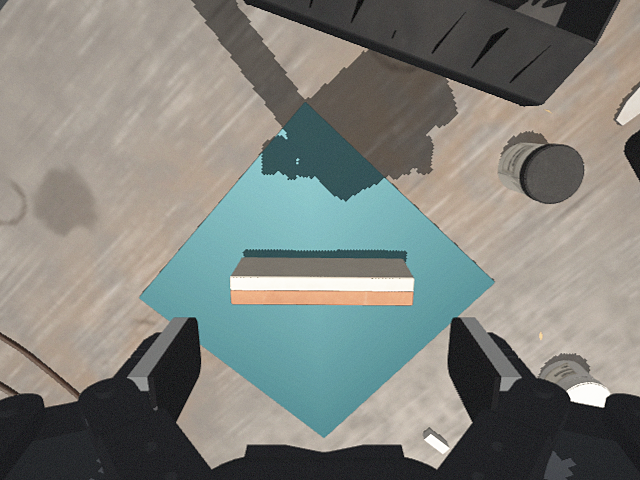

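View pics/t1.png

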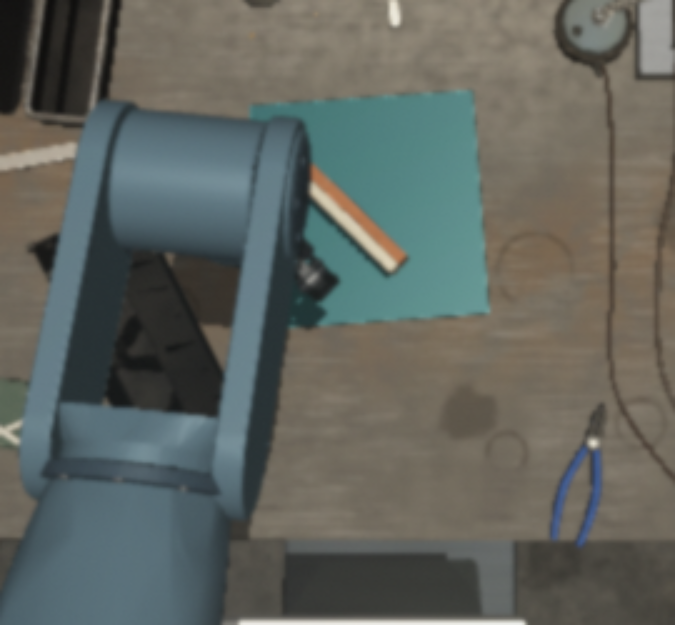

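The wrist view shows the stone centred between the fingers (columns 231–413, against fingers at 165 and 475). Its grey face, at rows 258–276, is on the approach side. I'll descend behind the grey face.

```bash
python3 -m creep '1 5 0 0 0 0 0; 1 5 0 0 0 0 0; 1 5 0 0 0 0 0; 1 4 0 0 0 0 0; 1 1.5 0 0 0 0 0; 1 0 0 0 0 0 0; 1 0 0 0 0 0 0'
python3 - <<'E'
from h import *
T=np.array([.565,.0257,0])-U*.036;T[2]=.025
plan(T,1)
im,d=ctrl.camera('wrist');cv2.imwrite('pics/w2.png',im)
im,d=ctrl.camera('side');cv2.imwrite('pics/s2.png',cv2.resize(im[120:320,220:440],None,fx=3,fy=3))
E
```

```text
time_s: 4.4
eef_pos: [0.5259, 0.0618, 0.0273]
eef_rot: [0.659, 0.265, 0.652, -0.264]
wrist_force: [0.6, -0.4, 0.1]
opening: 0.999
t 4.4 pos [0.5259 0.0618 0.0273] q [-0.1066  0.3575  1.8584 -0.0016  0.9153 -0.91  ] F [ 0.626  -0.435   0.0928] op 0.9993315317781245
sgn 1 rotvec tool [-0.0037  0.009  -0.0053] shift cm now-axes [0.2476 0.0992 1.7162] in final axes [0.2316 0.0941 1.7187] 
R [[ 0.0101  0.6936  0.7203]
 [-0.0024  0.7204 -0.6936]
 [-0.9999  0.0053  0.009 ]]
```

View pics/w2.png

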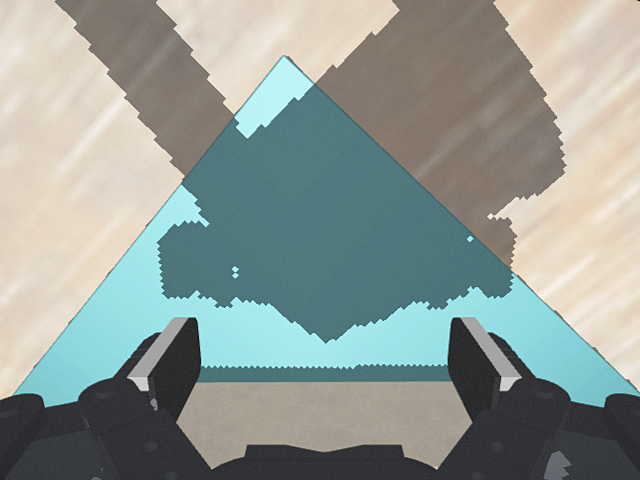

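View pics/s2.png

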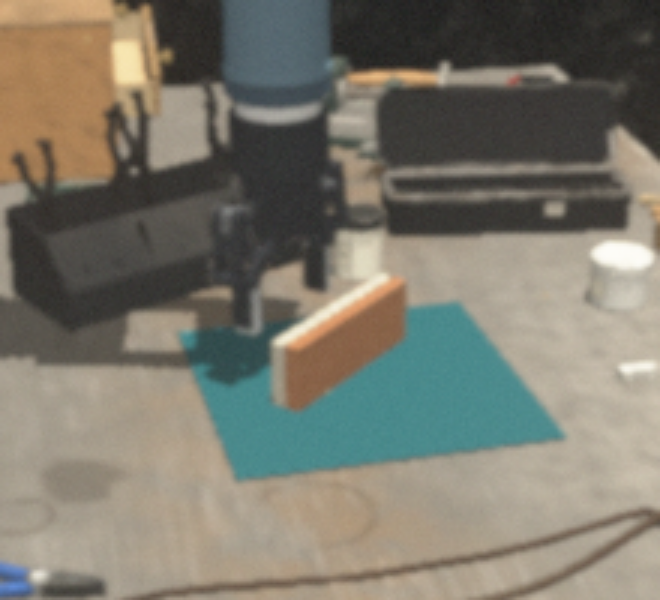

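The side view shows the fingers upright behind the grey face, at about tip height. I'll advance to near contact, then creep.

```bash
python3 -m creep '1 0.2 0 1.2 0 0 0; 1 0 0 0.9 0 0 0; 1 0 0 0.4 0 0 0; 1 0 0 0.4 0 0 0; 1 0 0 0.3 0 0 0'
python3 - <<'E'
from h import *
T=np.array([.565,.0257,0])-U*.0235;T[2]=.025
plan(T,1)
im,d=ctrl.camera('side');cv2.imwrite('pics/s3.png',cv2.resize(im[120:320,220:440],None,fx=3,fy=3))
E
```

```text
time_s: 5.12
eef_pos: [0.5526, 0.0381, 0.0283]
eef_rot: [0.661, 0.265, 0.651, -0.263]
wrist_force: [-0.5, 0.5, 2.1]
opening: 0.999
t 5.125 pos [0.5526 0.0381 0.0283] q [-0.1451  0.3967  1.7992 -0.0006  0.9306 -0.9495] F [-0.5194  0.4511  2.1245] op 0.9992659852311184
sgn 1 rotvec tool [-0.0033  0.0125 -0.0084] shift cm now-axes [ 0.3212 -0.0495 -0.5997] in final axes [ 0.329  -0.0448 -0.5958] 
R [[ 0.0148  0.6933  0.7205]
 [-0.0026  0.7206 -0.6933]
 [-0.9999  0.0084  0.0125]]
```

View pics/s3.png

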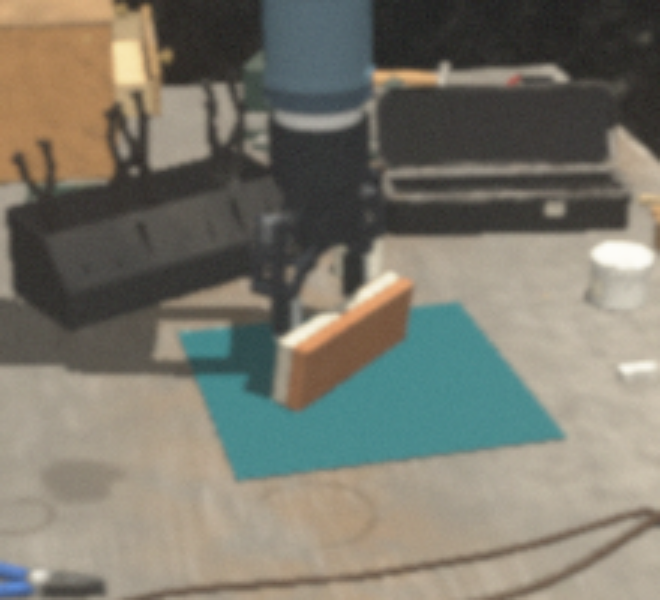

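The stone has begun to tip, evenly along its length. I'll keep pushing.

```bash
python3 -m creep '1 0 0 0.4 0 0 0; 1 0 0 0.4 0 0 0; 1 0 0 0.4 0 0 0'
python3 - <<'E'
from h import *
T=np.array([.565,.0257,0])-U*.0235;T[2]=.025
plan(T,1)
im,d=ctrl.camera('side');cv2.imwrite('pics/s4.png',cv2.resize(im[120:320,220:440],None,fx=3,fy=3))
E
```

```text
time_s: 5.55
eef_pos: [0.5619, 0.0293, 0.0283]
eef_rot: [0.661, 0.265, 0.651, -0.263]
wrist_force: [0.5, 0.5, -0.7]
opening: 0.995
t 5.55 pos [0.5619 0.0293 0.0283] q [-0.1586  0.412   1.7767 -0.0008  0.9375 -0.9633] F [ 0.5363  0.502  -0.7044] op 0.99489765436499
sgn 1 rotvec tool [-0.0028  0.013  -0.0083] shift cm now-axes [ 0.3074 -0.0488 -1.8822] in final axes [ 0.3322 -0.0409 -1.8782] 
R [[ 0.0151  0.6929  0.7209]
 [-0.003   0.721  -0.6929]
 [-0.9999  0.0083  0.013 ]]
```

View pics/s4.png

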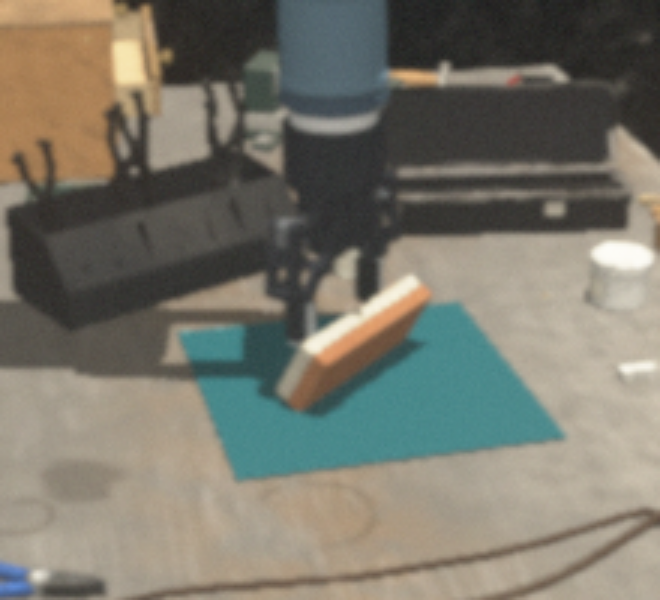

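It's tipped close to the balance point. I'll push a little further, then stop and let it fall.

```bash
python3 -m creep '1 0 0 0.4 0 0 0; 1 0 0 0.4 0 0 0; 1 0 0 0 0 0 0; 1 0 0 0 0 0 0'
python3 - <<'E'
from h import *
T=np.array([.565,.0257,0])-U*.0235;T[2]=.025
plan(T,1)
im,d=ctrl.camera('side');cv2.imwrite('pics/s5.png',cv2.resize(im[120:320,220:440],None,fx=3,fy=3))
E
```

```text
time_s: 6.1
eef_pos: [0.5687, 0.0226, 0.0285]
eef_rot: [0.661, 0.265, 0.65, -0.263]
wrist_force: [0.2, 0.6, -0.4]
opening: 0.999
t 6.1 pos [0.5687 0.0226 0.0285] q [-0.1683  0.4229  1.7603 -0.0008  0.9423 -0.9725] F [ 0.1559  0.6133 -0.4022] op 0.9987355079052638
sgn 1 rotvec tool [-0.0033  0.0137 -0.0085] shift cm now-axes [ 0.3063 -0.0452 -2.8309] in final axes [ 0.3454 -0.033  -2.8265] 
R [[ 0.0158  0.6933  0.7205]
 [-0.0034  0.7206 -0.6933]
 [-0.9999  0.0085  0.0137]]
```

View pics/s5.png

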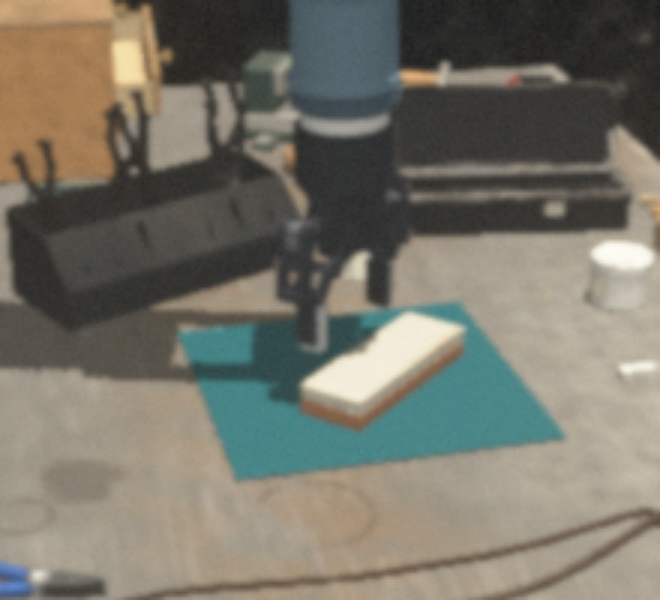

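The stone lies flat with the grey face up. I'll back straight away from it, rise, and check.

```bash
python3 -m creep '1 0 0 -1.5 0 0 0; 1 -4 0 -2 0 0 0; 1 -5 0 0 0 0 0; 1 -5 0 0 0 0 0; 1 -5 0 0 0 0 0; 1 -2 0 -5 0 0 0; 1 0 0 -5 0 0 0; 1 0 0 0 0 0 0'
python3 - <<'E'
from h import *
im,d=ctrl.camera('wrist');cv2.imwrite('pics/w6.png',im)
im,d=ctrl.camera('top');cv2.imwrite('pics/t6.png',im);P=cloud('top',d)
roi=np.zeros((480,640),bool);roi[180:290,255:330]=1
S=P[roi&(P[...,2]>.02)&(P[...,2]<.05)];print(len(S),np.median(S[:,2]),S[:,2].max(),cv2.minAreaRect(S[:,:2].astype(np.float32)))
for q in ('stone_center','cork_center','pot_center'): print(q,ctrl.find_in(q,'top')[:2])
im,d=ctrl.camera('side');cv2.imwrite('pics/s6.png',im)
print(ctrl.get_obs()['eef_pos'],ctrl.get_obs()['time_s'])
E
```

```text
time_s: 7.15
eef_pos: [0.4583, 0.1244, 0.2415]
eef_rot: [0.66, 0.265, 0.653, -0.262]
wrist_force: [1.3, -0.5, -0.4]
opening: 1.002
1136 0.028721767805801483 0.03665963364368899 ((0.5935533046722412, -0.0010917335748672485), (0.14965234696865082, 0.05222087353467941), 46.16657257080078)
stone_center [{'rect': [254.9, 198.9, 303.3, 249.6], 'confidence': 0.86}]
cork_center [{'rect': [411.2, 271.0, 451.6, 290.4], 'confidence': 0.62}]
pot_center [{'rect': [184.8, 204.0, 205.4, 226.7], 'confidence': 0.65}]
[0.4614 0.1215 0.241 ] 7.45
```

View pics/t6.png

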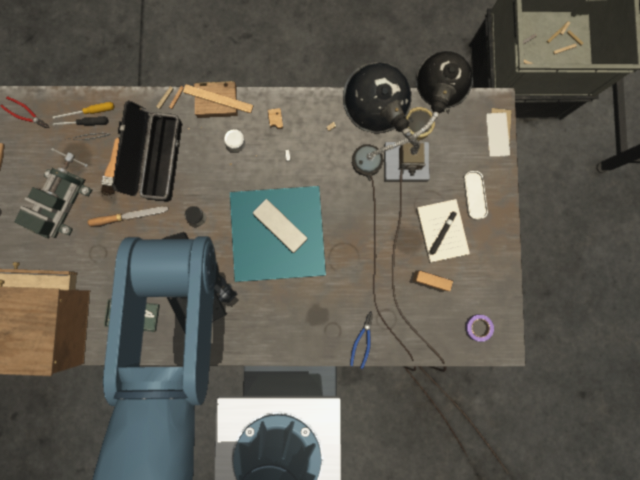

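View pics/s6.png

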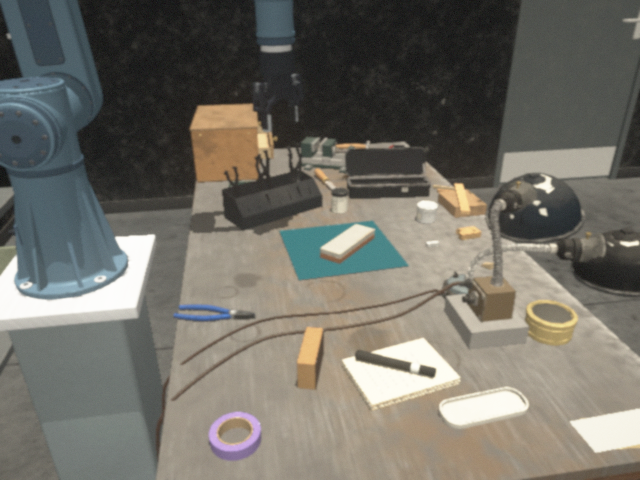

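View pics/w6.png

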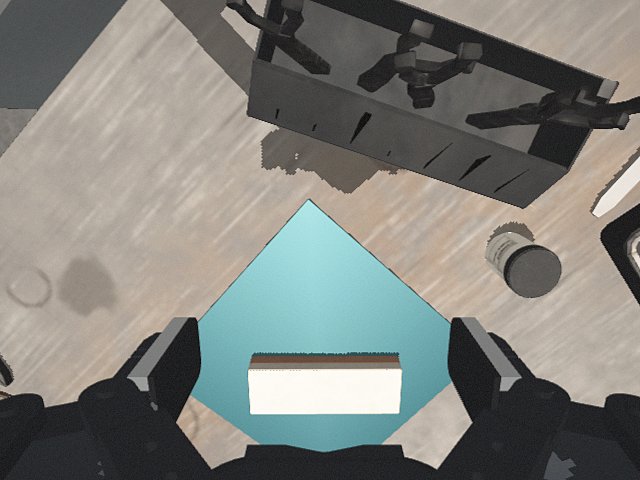

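All three views show the stone flat with the pale face up, at about (280,225) in the top view. Its top is at z = 0.0287 (expected 0.028) and it lies fully on the mat. The pot at (195,216) and the cork at (434,281) haven't moved.

```bash
python3 -m creep '1 0 0 0 0 0 0; 1 0 0 0 0 0 0'; python3 -c "
from bench import ctrl
print(ctrl.hand_in())"
```

```text
time_s: 7.7
eef_pos: [0.4619, 0.1204, 0.2402]
eef_rot: [0.658, 0.267, 0.652, -0.265]
wrist_force: [-0.0, 0.5, -0.4]
opening: 0.998
the job is handed in; nothing more can be done
None
```

The whetstone now lies flat on the mat with the pale grey face up and the reddish face down. I pushed the grey face near its top with both open fingertips until it tipped over its far lower edge. Then I backed the gripper off, raised it about 20 cm clear and handed in at 7.7 s.

- **Stone:** its top is at z ≈ 0.029 m (0.028 expected). The footprint measures 150 x 52 mm, centred at (0.594, -0.001) and wholly on the mat.
- **Bystanders:** the pot and the cork block show at the same pixels as at the start, within the detector's scatter of about 3 px.
- **Forces:** the wrist force was at most about 2 N in the readings taken at the end of each move. I did not log it within moves.
- **Failed checks:** my first colour mask for the mat came up empty and I loosened it. The same masks never gave a usable stone or mat fit from the side camera, so the positions come from the top camera. The side and wrist pictures confirm them by eye only.

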